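# Open the pressure cap on the chiller loop's header tank

### The job

Open the header tank of the coral room's chiller: turn its pressure cap anticlockwise to the first stop, let it come up and give it at least a full second there to vent, then press it down, turn it on past the stop to its end and lift it off. Do not force it: the neck is plastic. Set the cap down gently, right way up in the shallow grey tray, and leave it there; do not disturb the coral rack, the bottle or the brush.

Things in the scene. Friction and masses are not known exactly. Their poses are not given: they have to be found in the camera images.
- cap_grip (a point): Centre (half-way up) of the black grip bar, 52 x 14 x 24 mm high, upright across the round steel crown of the pressure cap, which starts locked on the neck 19.5 mm (this point) above the mouth. x along the bar, z up; turned half round the cap is the same. Bar's top 12 mm above. Cap about 0.12 kg; stood on its plunger on a floor, this point is 36 to 37 mm above it.
- cap_crown (a point): Centre of the crown's flat top, 12 mm below the bar's centre; crown 67 mm across. FIRST STOP: turned anticlockwise from above (0.05 to 0.2 Nm) the cap meets a hard stop 0.5 to 1.5 rad on from where it is found; unmarked, differs each time: feel for it. Only there (within 0.08 rad) the spring (7 to 11 N) pops the cap 2 mm up as the grip yields or opens; it stays there by itself and vents.
- cap_rim (a point): Centre of the skirt's lower edge, 15.5 mm below the crown's top. RELEASE: at the first stop press down 3.5 mm or more (bottoms hard at 5.4 mm); kept down, the cap turns on anticlockwise about 0.8 rad to a hard end stop, its tangs then in the rim's notches. Let up there, the spring raises it 3 mm above its height at the first stop and it lifts straight off (free from 0.2 rad short of the end).
- plunger_foot (a point): Centre of the underside of the spring plunger, 28 mm across, below the cap inside the neck. At the first stop the spring needs 7 N to start moving down, 2 N more for each mm: 14 to 15 N at the depth that passes the stop, 18 N bottomed. Off the neck the foot hangs 37 mm below the bar's centre and is the cap's lowest point.
- neck_mouth (a point): Centre of the top of the tank's upright black filler neck, 154 mm above the bench, on the axis about which the cap turns. Fixed; only its position matters. The neck is plastic and cracks if the cap bears on it (pressing, or twisting against a stop; all contacts added, with the spring's own 20 N) with more than 42 N.
- tank: White plastic header tank 150 mm along x, 130 mm along y, its top 128 mm above the bench, bolted to a steel base plate 360 x 150 mm with the circulator pump behind it (the pump's middle 190 mm along +x, 108 mm high); origin at bench level below the middle of the filler neck, z up. Fixed.
- tray_in (a point): Centre of the inner floor of the shallow grey plastic tray, 200 mm along x and 150 mm along y outside, 18 mm high, wall 4 mm, floor 4 mm thick; it lies loose on the bench, on the left or the right of the tank.
- tray: The same tray (0.45 kg); origin in the middle of its underside.
- coral_rack: Bystander: white plate 200 mm along x by 130 mm along y on two grey pots, with six coral discs, 83 mm high in all; origin in the middle of its underside. It stands on the other side of the tank from the tray.
- bottle: Bystander: white reagent bottle, 60 mm across, 150 mm high; origin in the middle of its underside.
- brush: Bystander: small scrubbing brush lying on the bench along its own x, about 25 mm high.

How it is judged:
By the outcome, as a careful person would: the job done as asked, in the order asked, and still so for the second after the job is handed in, with the robot touching nothing.
It also fails if it takes over 70 s, if anything falls off the work surface, if the arm or the gripper's body presses on something with over 40 N, if the wrist force passes 120 N, or if a joint passes its speed limit or range.

### The arm

A 6-joint arm with a two-finger parallel gripper is mounted at the origin on the work surface. World frame = base frame: x ahead of the robot, y to its left, z up, the work surface at z = 0. Lengths are in mm, angles in degrees, forces in N, time in s.
With the tool pointing down it reaches from about 350 to 850 mm from the base axis. Payload 8.1 kg.
Tool frame: the origin (TCP) lies midway between the tips of the shut fingers; the grasp point (between the pads) lies 19 mm behind it (r.pinch_z is the distance from the TCP to the grasp point, in mm); z points along the fingers, y is the line along which they close (so a half turn about z gives the same grasp; the last joint's range is limited). The gripper opens to 85 mm and grips with 20 to 120 N. Pads are 22 mm wide; open, the fingers measure 114 mm over their backs; the gripper's body (76 mm by 85 mm) begins 54 mm behind the grasp point. The pads swing forward as they close: fully open they stand 13 mm farther back than shut.
Start: joints at [67.3, 7.471, 85.268, -0, 87.261, -4.893], TCP at [183.471, 571.265, 231.292] pointing down, gripper open.
Joint ranges: [-169.43, 169.43], [-51.17, 129.36], [1.28, 143.12], [-76.62, 256.62], [0, 156.53], [-152.29, 152.29]. Speed limits (degrees/s): [136.94, 136.94, 159.86, 180, 180, 180].

### API

Orientations are given as [roll, pitch, yaw] about the fixed x, y, z axes, in that order (R = Rz(yaw) Ry(pitch) Rx(roll)).
In Python, from bench import sensors, optics, job, r gives the robot as it stands.
- The arm moves only by the tool play_rows, never from a script. Its argument "motion" is a list that holds one entry, the list of rows, each a list of 6 numbers: the shift along the tool's x, y, z in cm, then the turn, a rotation vector about the tool's x, y, z in degrees. In form: [[[x, y, z, ax, ay, az], ...]]. A call has 1 to 5 rows; each row is the pose to reach, as a shift and turn from the pose commanded when the call began, along the tool's axes at that moment; what a row does not reach only later rows make up. A row lasts 1/10 s, in which the tool goes at most 50 mm and 8.59 degrees, less where a joint would pass 70% of its speed; a pose out of reach is approached as far as the arm can. A call with a gripper value outside its range is refused whole. "jaw" is the opening, from 0 (shut) to 1 (fully open), set as the call begins (left out, the last holds). The fingers move at their own pace and stop on an object; "squeeze" is the grip in N (left out, the last holds). Time passes only in rows, so rows that repeat a pose let the fingers close. It gives the time, the measured TCP pose, the force, the opening and the grip force at its end, in the units of the state.
- sensors.sense(): the state, without advancing time (a new reading comes with each control period).
- optics.snapshot(name): name is "scene" or "top" or "wrist"; returns a dict with "pixels" (384x512x3 uint8, red, green, blue), "mtx" (3x3 intrinsics, pixels), "R" (3x3) and "t" (3): a world point X has camera coordinates R X + t; the wrist camera has in their place "T_tool_cam" (4x4, takes a point from camera to tool coordinates, whose origin is the TCP and whose axes are the flange's). Camera axes: x right, y down, z forward; pixel columns grow to the right and rows downward; lengths in mm; the calibration is good to about 2 mm. The wrist camera is an equidistant fisheye: a pixel r from the principal point sees the ray r / f radians off the axis. A picture is of the moment at which its call begins: read the wrist's pose just before it. There is no depth.
- job.hand_in(): hands the job in; it is judged then, once.
The state is a dict: "time": time; "joint_pos": joint angles; "qd": joint speeds; "joint_efforts": joint torques, N m; "tool_pos": TCP position; "tcp_rot": TCP orientation; "ft_force": force on the tool from outside, world axes, zero at the start; "wrist_torque": the same for the moment, N m; "finger_gap": finger opening in mm; "grip_force": force on a finger pad.
Only numpy, scipy, OpenCV 4.12 (cv2) and the standard library are available. Lean on these libraries where they do the work, as an engineer would, in place of code of your own. Each camera call takes 0.05 s, during which the arm holds its last target. There are 200 camera calls.

## Working session

There is one attempt and no reset: what is moved stays moved. The work goes in short steps, Python scripts to look and compute and a tool call to move; the robot and the scene stay as the last step left them, time stands still between calls to the robot, and variables do not carry over. Pictures are saved under pics/ and viewed, at most 10 in all, crops included, and the job is handed in when it is done.

Besides the shell and the picture viewer there is one more tool, called after "Request:" by a JSON object that holds its "name" and its "arguments". play_rows: Moves the arm, as the interface text tells. Its arguments: {"type":"object","properties":{"motion":{"type":"array","items":{"type":"array","items":{"type":"array","items":{"type":"number"}}}},"jaw":{"type":"number"},"squeeze":{"type":"number"}},"required":["motion"]}

```bash
mkdir -p pics; ls; python3 - <<'E'
from bench import sensors, optics, job, r
import cv2,pickle
s=sensors.sense();print(s)
d={}
for n in("scene","top","wrist"):
    d[n]=optics.snapshot(n);cv2.imwrite(f"pics/{n}0.png",cv2.resize(d[n]["pixels"][:,:,::-1],(768,576),interpolation=cv2.INTER_CUBIC))
    print(n,{k:v for k,v in d[n].items() if k!="pixels"})
pickle.dump(d,open("d0.pkl","wb"))
E
```

```text
pics
{'time': 0.0, 'joint_pos': array([ 6.72989599e+01,  7.51460560e+00,  8.53294838e+01, -8.24270366e-04,
        8.72615796e+01, -4.89503125e+00]), 'qd': array([ 0.00725946, -0.02767828, -0.08460769,  0.03025814,  0.02960667,
        0.08722215]), 'joint_efforts': array([-4.81081242e-04, -5.69407690e+01, -5.00549126e+01, -2.96457520e-04,
        1.45886501e-02, -3.14875763e-05]), 'tool_pos': array([183.26732398, 570.7477429 , 230.24771121]), 'tcp_rot': array([-1.79894646e+02, -8.19653648e-03,  1.62194024e+02]), 'ft_force': array([-0.49843261, -0.17300767, -0.0887705 ]), 'wrist_torque': array([-0.01206919,  0.07281539, -0.01100558]), 'grip_force': 0.0, 'finger_gap': 85.195491762429}
scene {'mtx': array([[467.13120547,   0.        , 254.16905702],
       [  0.        , 467.13120547, 198.99353824],
       [  0.        ,   0.        ,   1.        ]]), 'R': array([[ 0.52244052,  0.85250394,  0.01711546],
       [ 0.70599699, -0.42122632, -0.56932999],
       [-0.47814658,  0.30952452, -0.82193091]]), 't': array([-301.77877956, -342.60823576, 1449.240472  ])}
top {'mtx': array([[455.8516
[... 173 characters left out ...]
256, -0.00391411],
       [-0.9887267 , -0.02558026, -0.14753024],
       [ 0.14737738,  0.00777167, -0.9890498 ]]), 't': array([   1.12360945,  591.62564176, 1067.08119987])}
wrist {'mtx': array([[297.31863964,   0.        , 255.61041086],
       [  0.        , 297.31863964, 188.32044462],
       [  0.        ,   0.        ,   1.        ]]), 'T_tool_cam': array([[-5.53821397e-04, -9.52118639e-01, -3.05728296e-01,
         7.79658903e+01],
       [ 9.99999847e-01, -5.26532162e-04, -1.71721844e-04,
        -2.60169921e-01],
       [ 2.52378705e-06, -3.05728344e-01,  9.52118784e-01,
        -1.42644054e+02],
       [ 0.00000000e+00,  0.00000000e+00,  0.00000000e+00,
         1.00000000e+00]])}
```

View pics/top0.png

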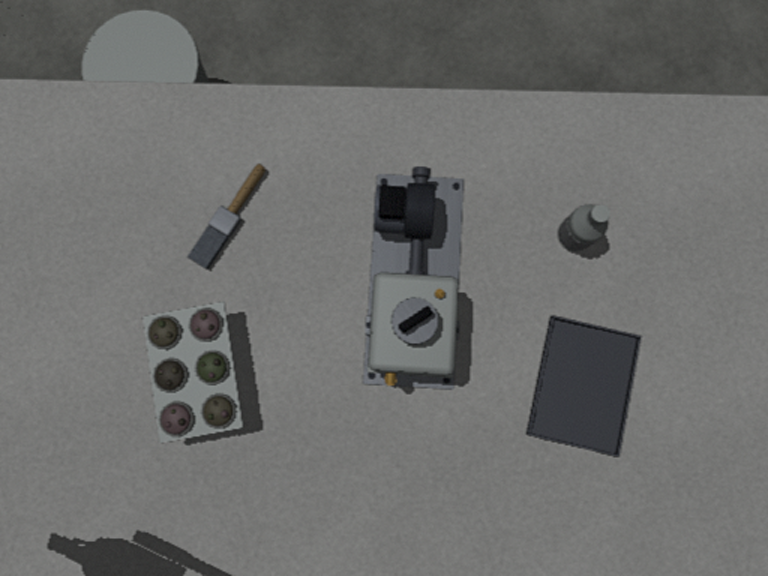

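View pics/scene0.png

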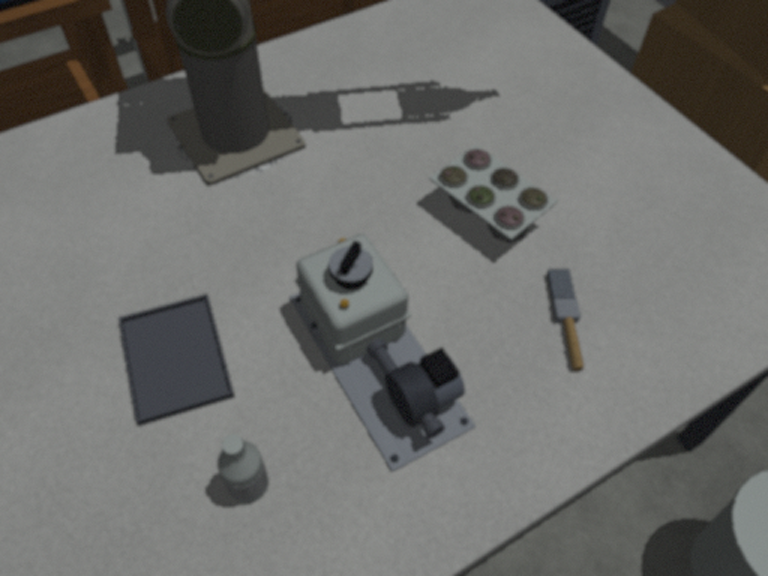

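```bash
cat > h.py <<'E'
import numpy as np, cv2, pickle
from scipy.spatial.transform import Rotation as Ro
def bp(c,uv,z):
    uv=np.asarray(uv,float).reshape(-1,2);h=np.c_[uv,np.ones(len(uv))]
    d=(np.linalg.inv(c["mtx"])@h.T).T@c["R"]; o=-c["R"].T@c["t"]
    return o+d*((z-o[2])/d[:,2])[:,None]
def wbp(c,s,uv,z):  # wrist fisheye
    uv=np.asarray(uv,float).reshape(-1,2);m=c["mtx"];p=(uv-m[:2,2])/m[0,0]
    th=np.linalg.norm(p,axis=1);d=np.c_[p/th[:,None]*np.sin(th)[:,None],np.cos(th)]
    R=Ro.from_euler("xyz",s["tcp_rot"],degrees=True).as_matrix();T=c["T_tool_cam"]
    d=d@T[:3,:3].T@R.T;o=s["tool_pos"]+R@T[:3,3]
    return o+d*((z-o[2])/d[:,2])[:,None]
def shift(s,p,yaw=None):
    R=Ro.from_euler("xyz",s["tcp_rot"],degrees=True)
    print("tool shift cm",np.round(R.inv().apply(np.asarray(p)-s["tool_pos"])/10,2))
    if yaw is not None: print("rotvec",np.round((R.inv()*Ro.from_euler("xyz",[180,0,yaw],degrees=True)).as_rotvec(degrees=True),2))
E
python3 - <<'E'
from h import *
d=pickle.load(open("d0.pkl","rb"))
t=d["top"];f=lambda l:(np.array(l)+.5)/1.5-.5
print("bar top",bp(t,f([[400,332],[434,308],[417,320]]),185.5))
print("crown",bp(t,f([[416,323]]),161.5+0))
print("scene bar",bp(d["scene"],f([[343,271],[357,245],[350,258]]),185.5))
c=bp(t,f([[553,317],[640,336],[619,455],[527,435]]),18);print("tray",c,c.mean(0))
print("tank",bp(t,f([[374,275],[458,276],[457,373],[371,368]]),128))
print("tray scene",bp(d["scene"],f([[120,318],[208,297],[232,396],[139,421]]),18).mean(0))
c=cv2.resize(d["top"]["pixels"][170:265,235:320,::-1],None,fx=6,fy=6,interpolation=cv2.INTER_CUBIC);cv2.imwrite("pics/c1.png",c)
E
```

```text
bar top [[501.11720042  -4.23431182 185.5       ]
 [536.14323953 -51.26007008 185.5       ]
 [518.58646095 -27.68844034 185.5       ]]
crown [[516.50298251 -27.2317667  161.5       ]]
scene bar [[547.36095608 -50.87484398 185.5       ]
 [515.8305722   -8.8150643  185.5       ]
 [531.81007505 -30.13083298 185.5       ]]
tray [[ 545.30652271 -257.99702709   18.        ]
 [ 517.70563151 -400.33963297   18.        ]
 [ 326.23675503 -361.45425441   18.        ]
 [ 353.64709687 -214.46810701   18.        ]] [ 435.72400153 -308.56475537   18.        ]
tank [[590.18528005  36.1264332  128.        ]
 [591.92232547 -90.05291187 128.        ]
 [447.41485799 -90.19948369 128.        ]
 [451.37775116  36.47922491 128.        ]]
tray scene [ 444.84968255 -308.71285836   18.        ]
```

View pics/c1.png

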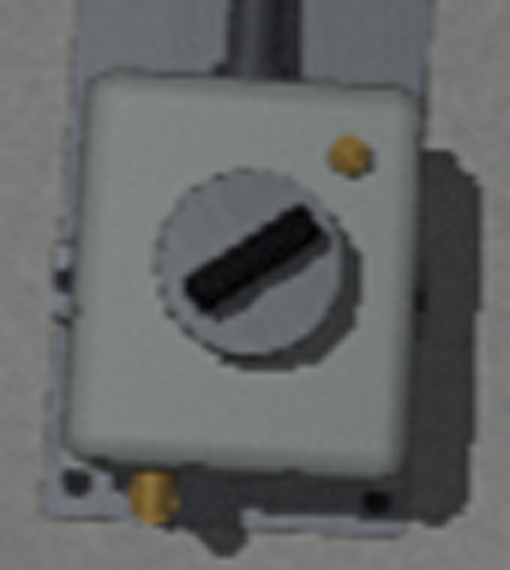

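```bash
python3 - <<'E'
from h import *
p0=np.array([183.3,570.7,230.2]);p1=np.array([520,-29,300]);y0=162.2
for i in range(5):
    R=Ro.from_euler("xyz",[180,0,y0-43*i],degrees=True)
    print(np.round(R.inv().apply((p1-p0)/5)/10/5,2), "per row")
E
```

```text
[-2.02 -1.87 -0.28] per row
[-2.75  0.01 -0.28] per row
[-2.01  1.88 -0.28] per row
[-0.19  2.74 -0.28] per row
[ 1.74  2.13 -0.28] per row
```

Request:
{"name": "play_rows", "arguments": {"motion": [[[-2.0,-1.9,-0.3,0,0,8.6],[-4.0,-3.7,-0.6,0,0,17.2],[-6.1,-5.6,-0.8,0,0,25.8],[-8.1,-7.5,-1.1,0,0,34.4],[-10.1,-9.4,-1.4,0,0,43]]], "jaw": 1}}

```text
time: 0.65
tool_pos: [251.1, 449.7, 245.0]
tcp_rot: [-180.0, 0.0, 118.9]
ft_force: [0.1, -0.0, -0.1]
finger_gap: 85.4
grip_force: 0.0
```

Request:
{"name": "play_rows", "arguments": {"motion": [[[-2.75,0,-0.3,0,0,8.6],[-5.5,0,-0.6,0,0,17.2],[-8.25,0,-0.8,0,0,25.8],[-11,0,-1.1,0,0,34.4],[-13.75,0,-1.4,0,0,43]]]}}

```text
time: 1.15
tool_pos: [318.2, 329.7, 259.1]
tcp_rot: [-180.0, 0.0, 75.9]
ft_force: [0.1, 0.5, 0.6]
finger_gap: 85.5
grip_force: 0.0
```

Request:
{"name": "play_rows", "arguments": {"motion": [[[-2.0,1.9,-0.3,0,0,8.6],[-4.0,3.75,-0.6,0,0,17.2],[-6.0,5.65,-0.8,0,0,25.8],[-8.05,7.5,-1.1,0,0,34.4],[-10.05,9.4,-1.4,0,0,43]]]}}

```text
time: 1.65
tool_pos: [385.6, 209.8, 273.2]
tcp_rot: [-180.0, 0.0, 32.9]
ft_force: [1.1, 0.2, -1.1]
finger_gap: 85.1
grip_force: 0.0
```

Request:
{"name": "play_rows", "arguments": {"motion": [[[-0.2,2.75,-0.3,0,0,8.6],[-0.4,5.5,-0.6,0,0,17.2],[-0.6,8.2,-0.8,0,0,25.8],[-0.75,10.95,-1.1,0,0,34.4],[-0.95,13.7,-1.4,0,0,43]]]}}

```text
time: 2.15
tool_pos: [452.9, 90.1, 287.2]
tcp_rot: [-180.0, 0.0, -10.1]
ft_force: [0.7, 0.5, -1.0]
finger_gap: 85.3
grip_force: 0.0
```

Request:
{"name": "play_rows", "arguments": {"motion": [[[1.75,2.15,-0.3,0,0,8.6],[3.5,4.25,-0.6,0,0,17.2],[5.2,6.4,-0.8,0,0,25.8],[6.95,8.5,-1.1,0,0,34.4],[8.7,10.65,-1.4,0,0,43]]]}}

```text
time: 2.65
tool_pos: [520.8, -29.5, 301.0]
tcp_rot: [180.0, 0.0, -53.0]
ft_force: [0.7, 0.4, 0.9]
finger_gap: 85.3
grip_force: 0.0
```

```bash
python3 - <<'E'
from h import *
from bench import sensors, optics
s=sensors.sense();w=optics.snapshot("wrist");pickle.dump((s,w),open("w1.pkl","wb"))
print(s["tool_pos"],s["tcp_rot"],s["joint_pos"][5])
cv2.imwrite("pics/w1.png",cv2.resize(w["pixels"][:,:,::-1],(768,576),interpolation=cv2.INTER_CUBIC))
E
```

```text
[520.75377849 -29.48804204 301.04347813] [ 1.79980287e+02  2.48008403e-02 -5.30244302e+01] 134.14818703153637
```

View pics/w1.png

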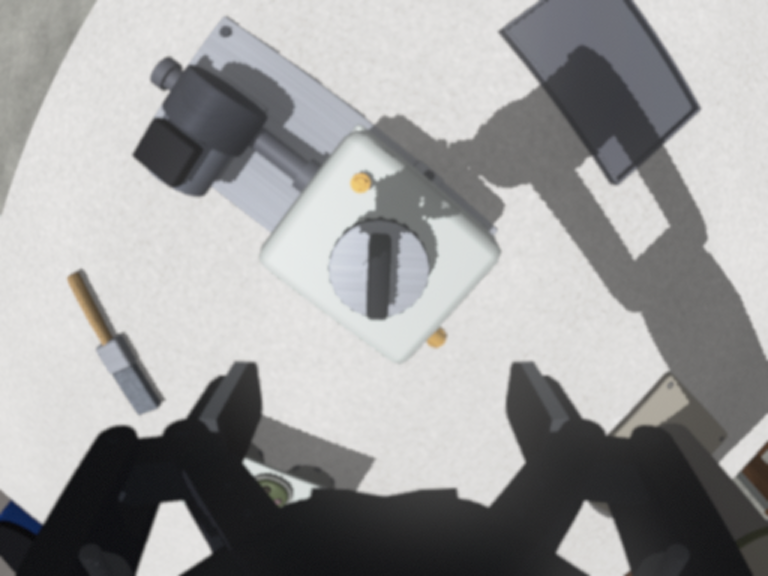

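```bash
python3 - <<'E'
from h import *
s,w=pickle.load(open("w1.pkl","rb"))
cv2.imwrite("pics/w1c.png",cv2.convertScaleAbs(cv2.resize(w["pixels"][135:225,205:305,::-1],None,fx=6,fy=6,interpolation=cv2.INTER_CUBIC),alpha=1.5,beta=10))
E
```

```text
(no output)
```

View pics/w1c.png

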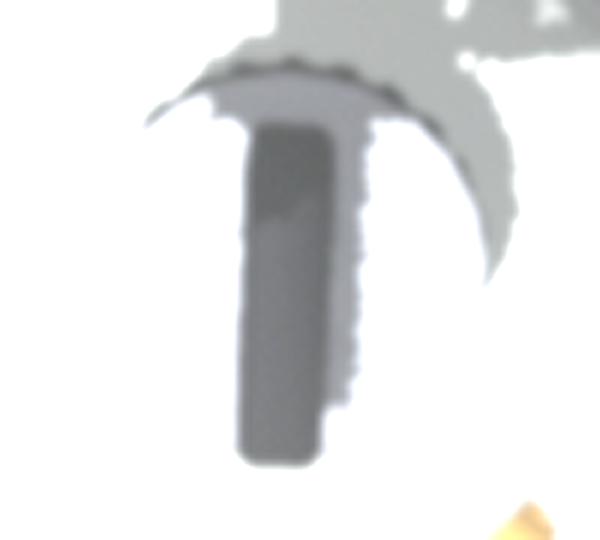

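```bash
python3 - <<'E'
from h import *
s,w=pickle.load(open("w1.pkl","rb"))
f=lambda l:(np.array(l)+.5)/6-.5+[205,135]
a=wbp(w,s,f([[279,465],[329,300],[243,300],[250,150],[332,150],[239,440],[321,440]]),185.5)
b=wbp(w,s,f([[292,122]]),161.5)
R=Ro.from_euler("xyz",s["tcp_rot"],degrees=True)
print(a,b)
tl=lambda p:R.inv().apply(p-s["tool_pos"])
print(np.round(tl(a),1),np.round(tl(b),1))
E
```

```text
[[507.54792443  -4.87450862 185.5       ]
 [517.60543912 -31.06725355 185.5       ]
 [528.01559898 -23.24139293 185.5       ]
 [540.96489419 -42.55560334 185.5       ]
 [531.26766687 -49.83883273 185.5       ]
 [515.02987276  -4.50384036 185.5       ]
 [504.83886101 -12.17727135 185.5       ]] [[535.78024541 -45.69818173 161.5       ]]
[[-27.6  -4.3 115.6]
 [ -0.6   3.4 115.5]
 [ -0.6  -9.6 115.5]
 [ 22.6  -8.3 115.5]
 [ 22.6   3.8 115.5]
 [-23.4 -10.5 115.5]
 [-23.4   2.3 115.6]] [[ 22.   -2.3 139.5]]
```

Request:
{"name": "play_rows", "arguments": {"motion": [[[-0.1,-0.1,3,0,0,1],[-0.28,-0.32,6,0,0,2.3],[-0.28,-0.32,8.5,0,0,2.3],[-0.28,-0.32,8.5,0,0,2.3]]], "squeeze": 30}}

```text
time: 3.1
tool_pos: [518.5, -23.8, 211.7]
tcp_rot: [179.7, 0.3, -54.9]
ft_force: [-0.0, 0.5, -0.4]
finger_gap: 85.3
grip_force: 0.0
```

```bash
sleep 1; python3 - <<'E'
from h import *
from bench import sensors, optics
s=sensors.sense();w=optics.snapshot("wrist");pickle.dump((s,w),open("w2.pkl","wb"))
print(s["tool_pos"],s["tcp_rot"],s["joint_pos"][5])
cv2.imwrite("pics/w2c.png",cv2.convertScaleAbs(cv2.resize(w["pixels"][180:310,185:325,::-1],None,fx=4.6,fy=4.6,interpolation=cv2.INTER_CUBIC),alpha=1.5,beta=10))
E
```

```text
[518.54928699 -23.78527266 211.65838026] [179.66969033   0.31312108 -54.93281739] 136.64446764732796
```

View pics/w2c.png

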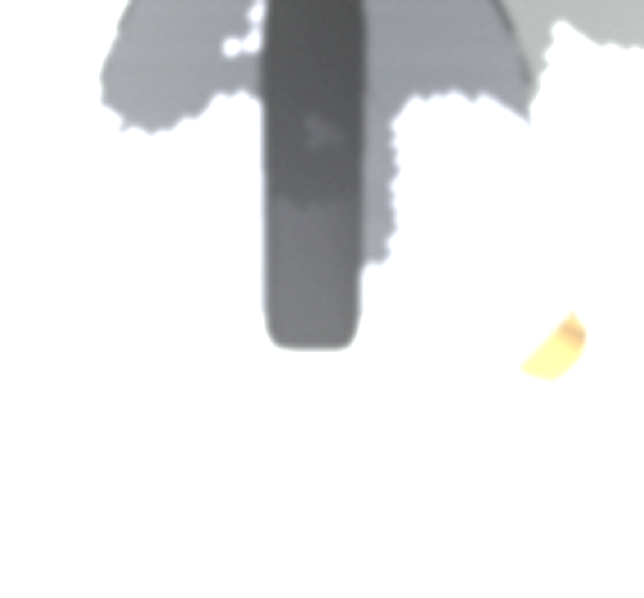

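```bash
python3 - <<'E'
from h import *
from bench import sensors
s,w=pickle.load(open("w2.pkl","rb"))
f=lambda l:(np.array(l)+.5)/4.6-.5+[185,180]
a=wbp(w,s,f([[312,349],[264,100],[363,100],[266,310],[359,310]]),185.5)
R=Ro.from_euler("xyz",s["tcp_rot"],degrees=True)
print(a,np.round(R.inv().apply(a-s["tool_pos"]),1))
d=(a[1:3].mean(0)-a[3:].mean(0));d/=np.linalg.norm(d)
yaw=np.degrees(np.arctan2(d[1],d[0]))
c=a[0]+26*d;print("c",c,"yaw",yaw)
s=sensors.sense();print(s["time"],s["tool_pos"],s["tcp_rot"]);shift(s,[c[0],c[1],165.5],yaw)
E
```

```text
[[507.60150375  -4.74674423 185.5       ]
 [534.46651271 -32.34090166 185.5       ]
 [523.79041186 -39.79771486 185.5       ]
 [516.55625887  -6.31449898 185.5       ]
 [505.84886131 -13.79632381 185.5       ]] [[-21.7  -2.1  26.3]
 [ 16.3  -8.3  26. ]
 [ 16.3   4.8  26.1]
 [-15.3  -8.6  26.2]
 [-15.3   4.5  26.3]]
c [522.35435187 -26.15593554 185.5       ] yaw -55.429682616227005
3.15 [519.78215672 -23.9939602  214.39205398] [ 1.79811991e+02  1.75649319e-01 -5.49317707e+01]
tool shift cm [ 0.34 -0.1   4.89]
rotvec [0.19 0.17 0.5 ]
```

Request:
{"name": "play_rows", "arguments": {"motion": [[[0.1,0,1.5,0,0,0.2],[0.1,0,3,0,0,0.2],[0.1,0,4,0,0,0.2],[0.1,0,4.7,0,0,0.2],[0.1,0,5.05,0,0,0.2]]]}}

```text
time: 3.65
tool_pos: [521.5, -25.0, 164.8]
tcp_rot: [179.9, 0.0, -55.2]
ft_force: [-0.4, -0.8, 0.6]
finger_gap: 85.4
grip_force: 0.0
```

Request:
{"name": "play_rows", "arguments": {"motion": [[[0,0,0,0,0,0],[0,0,0,0,0,0],[0,0,0,0,0,0]]]}}

```text
time: 3.95
tool_pos: [522.3, -25.2, 166.5]
tcp_rot: [-180.0, -0.0, -55.2]
ft_force: [0.5, -0.4, -0.2]
finger_gap: 85.4
grip_force: 0.0
```

Close with a light grip.

Request:
{"name": "play_rows", "arguments": {"motion": [[[0,0,0.1,0,0,0],[0,0,0.1,0,0,0],[0,0,0.1,0,0,0],[0,0,0.1,0,0,0],[0,0,0.1,0,0,0]]], "jaw": 0, "squeeze": 30}}

```text
time: 4.45
tool_pos: [521.9, -25.1, 164.8]
tcp_rot: [180.0, -0.0, -55.2]
ft_force: [-0.5, -0.3, 2.8]
finger_gap: 13.6
grip_force: 35.3
```

Request:
{"name": "play_rows", "arguments": {"motion": [[[0,0,0,0,0,0],[0,0,0,0,0,0],[0,0,0,0,0,0]]]}}

```text
time: 4.75
tool_pos: [521.9, -25.1, 164.9]
tcp_rot: [-180.0, -0.0, -55.2]
ft_force: [-0.6, -0.9, 2.4]
finger_gap: 13.0
grip_force: 35.3
```

```bash
cat > q.py <<'E'
from bench import sensors
import numpy as np
s=sensors.sense();print(s["time"],*[np.round(s[k],2) for k in("tool_pos","tcp_rot","ft_force","wrist_torque","finger_gap","grip_force")],"q6",s["joint_pos"][5].round(1))
E
python3 q.py
```

```text
4.75 [521.9  -25.15 164.91] [-180.     -0.    -55.17] [-0.59 -0.9   2.4 ] [-0.07  0.23 -0.02] 13.02 35.28 q6 136.8
```

Request:
{"name": "play_rows", "arguments": {"motion": [[[0,0,0,0,0,-3],[0,0,0,0,0,-7],[0,0,0,0,0,-11],[0,0,0,0,0,-15],[0,0,0,0,0,-18]]]}}

```text
time: 5.25
tool_pos: [522.1, -25.1, 164.9]
tcp_rot: [-180.0, -0.0, -37.0]
ft_force: [0.1, 0.9, 1.8]
finger_gap: 13.0
grip_force: 35.2
```

```bash
python3 q.py
```

```text
5.25 [522.12 -25.06 164.9 ] [-1.7997e+02 -2.0000e-02 -3.7020e+01] [0.09 0.94 1.81] [ 0.05 -0.04 -0.14] 13.01 35.25 q6 118.6
```

Request:
{"name": "play_rows", "arguments": {"motion": [[[0,0,0,0,0,-2],[0,0,0,0,0,-4],[0,0,0,0,0,-6],[0,0,0,0,0,-8],[0,0,0,0,0,-10]]]}}

```text
time: 5.75
tool_pos: [522.1, -25.0, 164.9]
tcp_rot: [-180.0, -0.0, -27.1]
ft_force: [-0.1, 0.7, 1.5]
finger_gap: 13.2
grip_force: 35.2
```

```bash
python3 q.py
```

```text
5.75 [522.14 -25.03 164.93] [-1.7998e+02 -3.0000e-02 -2.7090e+01] [-0.06  0.74  1.52] [ 0.09 -0.03 -0.08] 13.24 35.24 q6 108.7
```

Request:
{"name": "play_rows", "arguments": {"motion": [[[0,0,0,0,0,-1],[0,0,0,0,0,-2],[0,0,0,0,0,-3],[0,0,0,0,0,-4]]]}}

```text
time: 6.15
tool_pos: [522.1, -25.1, 164.9]
tcp_rot: [-180.0, -0.0, -23.1]
ft_force: [1.2, 0.7, 1.8]
finger_gap: 13.4
grip_force: 35.3
```

```bash
python3 q.py
```

```text
6.15 [522.06 -25.08 164.92] [-1.7999e+02 -2.0000e-02 -2.3100e+01] [1.19 0.66 1.84] [ 0.16 -0.19 -0.06] 13.44 35.3 q6 104.7
```

Request:
{"name": "play_rows", "arguments": {"motion": [[[0,0,0,0,0,-1],[0,0,0,0,0,-2],[0,0,0,0,0,-3],[0,0,0,0,0,-4]]]}}

```text
time: 6.55
tool_pos: [522.0, -25.1, 164.9]
tcp_rot: [180.0, -0.0, -19.1]
ft_force: [1.1, -0.1, 1.1]
finger_gap: 13.2
grip_force: 35.4
```

```bash
python3 q.py
```

```text
6.55 [521.95 -25.13 164.88] [ 1.800e+02 -1.000e-02 -1.908e+01] [ 1.06 -0.08  1.05] [ 0.07 -0.1  -0.11] 13.15 35.38 q6 100.7
```

Request:
{"name": "play_rows", "arguments": {"motion": [[[0,0,0,0,0,-1],[0,0,0,0,0,-2],[0,0,0,0,0,-3],[0,0,0,0,0,-4],[0,0,0,0,0,-5]]]}}

```text
time: 7.05
tool_pos: [521.9, -25.1, 164.9]
tcp_rot: [-180.0, -0.0, -14.1]
ft_force: [0.3, 0.4, 2.4]
finger_gap: 13.0
grip_force: 35.4
```

```bash
python3 q.py
```

```text
7.05 [521.94 -25.11 164.88] [-1.800e+02 -1.000e-02 -1.408e+01] [0.27 0.4  2.38] [ 0.09 -0.11 -0.12] 12.98 35.44 q6 95.7
```

Request:
{"name": "play_rows", "arguments": {"motion": [[[0,0,0,0,0,-1],[0,0,0,0,0,-2],[0,0,0,0,0,-3],[0,0,0,0,0,-4],[0,0,0,0,0,-5]]]}}

```text
time: 7.55
tool_pos: [521.9, -25.2, 164.8]
tcp_rot: [180.0, 0.0, -9.1]
ft_force: [0.7, 0.2, 3.5]
finger_gap: 13.1
grip_force: 35.5
```

```bash
python3 q.py
```

```text
7.55 [521.88 -25.15 164.84] [179.99   0.    -9.09] [0.67 0.2  3.47] [ 0.07 -0.06 -0.11] 13.1 35.51 q6 90.7
```

Request:
{"name": "play_rows", "arguments": {"motion": [[[0,0,0,0,0,-1],[0,0,0,0,0,-2],[0,0,0,0,0,-3],[0,0,0,0,0,-4],[0,0,0,0,0,-5]]]}}

```text
time: 8.05
tool_pos: [521.9, -25.2, 164.8]
tcp_rot: [180.0, -0.0, -4.1]
ft_force: [-0.7, -0.4, 4.1]
finger_gap: 13.3
grip_force: 35.6
```

```bash
python3 q.py
```

```text
8.05 [521.9  -25.15 164.84] [180.    -0.    -4.08] [-0.71 -0.37  4.14] [ 0.02  0.06 -0.02] 13.33 35.59 q6 85.7
```

Request:
{"name": "play_rows", "arguments": {"motion": [[[0,0,0,0,0,-1],[0,0,0,0,0,-2],[0,0,0,0,0,-3],[0,0,0,0,0,-4],[0,0,0,0,0,-5]]]}}

```text
time: 8.55
tool_pos: [521.9, -25.1, 164.9]
tcp_rot: [180.0, -0.0, 0.9]
ft_force: [-0.8, 0.1, 3.9]
finger_gap: 13.1
grip_force: 35.7
```

```bash
python3 q.py
```

```text
8.55 [521.93 -25.11 164.88] [ 1.8e+02 -1.0e-02  9.2e-01] [-0.75  0.08  3.89] [-0.01  0.11 -0.05] 13.12 35.74 q6 80.7
```

Request:
{"name": "play_rows", "arguments": {"motion": [[[0,0,0,0,0,-1],[0,0,0,0,0,-2],[0,0,0,0,0,-3],[0,0,0,0,0,-4],[0,0,0,0,0,-5]]]}}

```text
time: 9.05
tool_pos: [522.0, -25.1, 164.9]
tcp_rot: [-180.0, -0.0, 5.9]
ft_force: [0.9, 0.6, 4.7]
finger_gap: 13.5
grip_force: 35.8
```

```bash
python3 q.py
```

```text
9.05 [522.03 -25.08 164.9 ] [-1.80e+02 -2.00e-02  5.92e+00] [0.87 0.58 4.67] [ 0.03 -0.08 -0.02] 13.47 35.81 q6 75.7
```

Request:
{"name": "play_rows", "arguments": {"motion": [[[0,0,0,0,0,-1],[0,0,0,0,0,-2],[0,0,0,0,0,-3],[0,0,0,0,0,-4],[0,0,0,0,0,-5]]]}}

```text
time: 9.55
tool_pos: [522.3, -25.1, 165.1]
tcp_rot: [180.0, -0.0, 10.9]
ft_force: [2.5, 0.8, 5.5]
finger_gap: 13.1
grip_force: 35.9
```

```bash
python3 q.py
```

```text
9.55 [522.26 -25.13 165.08] [ 1.7999e+02 -5.0000e-02  1.0920e+01] [2.54 0.81 5.55] [ 0.06 -0.14 -0.05] 13.09 35.87 q6 70.7
```

Request:
{"name": "play_rows", "arguments": {"motion": [[[0,0,0,0,0,-1],[0,0,0,0,0,-2],[0,0,0,0,0,-3],[0,0,0,0,0,-4]]]}}

```text
time: 9.95
tool_pos: [522.3, -25.1, 165.4]
tcp_rot: [180.0, -0.1, 14.9]
ft_force: [0.3, 0.8, 7.7]
finger_gap: 13.5
grip_force: 36.2
```

```bash
python3 q.py
```

```text
9.95 [522.34 -25.07 165.37] [ 1.7998e+02 -6.0000e-02  1.4920e+01] [0.33 0.81 7.65] [ 0.19 -0.02 -0.01] 13.5 36.16 q6 66.7
```

Request:
{"name": "play_rows", "arguments": {"motion": [[[0,0,0,0,0,-1],[0,0,0,0,0,-2],[0,0,0,0,0,-3],[0,0,0,0,0,-3]]]}}

```text
time: 10.35
tool_pos: [522.4, -25.1, 165.5]
tcp_rot: [180.0, -0.1, 17.9]
ft_force: [-0.6, 1.1, 7.7]
finger_gap: 13.3
grip_force: 36.2
```

```bash
python3 q.py
```

```text
10.35 [522.35 -25.08 165.5 ] [ 1.7998e+02 -6.0000e-02  1.7920e+01] [-0.62  1.08  7.75] [ 0.07  0.01 -0.04] 13.27 36.22 q6 63.7
```

Request:
{"name": "play_rows", "arguments": {"motion": [[[0,0,0,0,0,-1],[0,0,0,0,0,-2],[0,0,0,0,0,-3],[0,0,0,0,0,-3]]]}}

```text
time: 10.75
tool_pos: [522.0, -24.4, 165.4]
tcp_rot: [-180.0, -0.0, 20.9]
ft_force: [-1.1, 3.6, 9.6]
finger_gap: 13.2
grip_force: 36.4
```

```bash
python3 q.py
```

```text
10.75 [522.02 -24.44 165.38] [-1.7995e+02 -4.0000e-02  2.0930e+01] [-1.06  3.6   9.57] [ 0.66  0.33 -0.1 ] 13.16 36.39 q6 60.7
```

Request:
{"name": "play_rows", "arguments": {"motion": [[[0,0,0,0,0,-1],[0,0,0,0,0,-2],[0,0,0,0,0,-2]]]}}

```text
time: 11.05
tool_pos: [521.9, -24.3, 165.3]
tcp_rot: [-179.9, -0.0, 22.9]
ft_force: [-2.1, 4.1, 9.1]
finger_gap: 13.0
grip_force: 37.3
```

```bash
python3 q.py
```

```text
11.05 [521.92 -24.33 165.32] [-1.7993e+02 -4.0000e-02  2.2900e+01] [-2.07  4.05  9.05] [ 0.76  0.36 -0.47] 13.05 37.31 q6 58.7
```

Request:
{"name": "play_rows", "arguments": {"motion": [[[0,0,0,0,0,0],[0,0,0,0,0,0],[0,0,-0.2,0,0,0],[0,0,-0.3,0,0,0],[0,0,-0.3,0,0,0]]], "jaw": 0.6}}

```text
time: 11.55
tool_pos: [521.9, -25.2, 167.8]
tcp_rot: [180.0, 0.0, 22.8]
ft_force: [0.3, 0.7, -0.2]
finger_gap: 51.3
grip_force: 0.0
```

Request:
{"name": "play_rows", "arguments": {"motion": [[[0,0,-1.5,0,0,0],[0,0,-3,0,0,0],[0,0,-4.2,0,0,0],[0,0,-4.2,0,0,0],[0,0,-4.2,0,0,0]]]}}

```text
time: 12.05
tool_pos: [522.3, -25.2, 210.6]
tcp_rot: [180.0, -0.1, 22.8]
ft_force: [-0.4, -0.4, 0.3]
finger_gap: 51.0
grip_force: 0.0
```

```bash
python3 q.py; python3 - <<'E'
from h import *
from bench import sensors, optics
s=sensors.sense();w=optics.snapshot("wrist");pickle.dump((s,w),open("w3.pkl","wb"))
print(s["tool_pos"],s["tcp_rot"],s["joint_pos"][5])
cv2.imwrite("pics/w3c.png",cv2.convertScaleAbs(cv2.resize(w["pixels"][150:280,185:325,::-1],None,fx=4.6,fy=4.6,interpolation=cv2.INTER_CUBIC),alpha=1.5,beta=10))
E
```

```text
12.05 [522.35 -25.18 210.6 ] [ 1.7995e+02 -8.0000e-02  2.2830e+01] [-0.4  -0.36  0.28] [ 0.08 -0.01 -0.01] 51.02 0.0 q6 58.8
[522.34842438 -25.17953745 210.60073224] [ 1.79952317e+02 -7.62979690e-02  2.28349525e+01] 58.78773108542319
```

View pics/w3c.png

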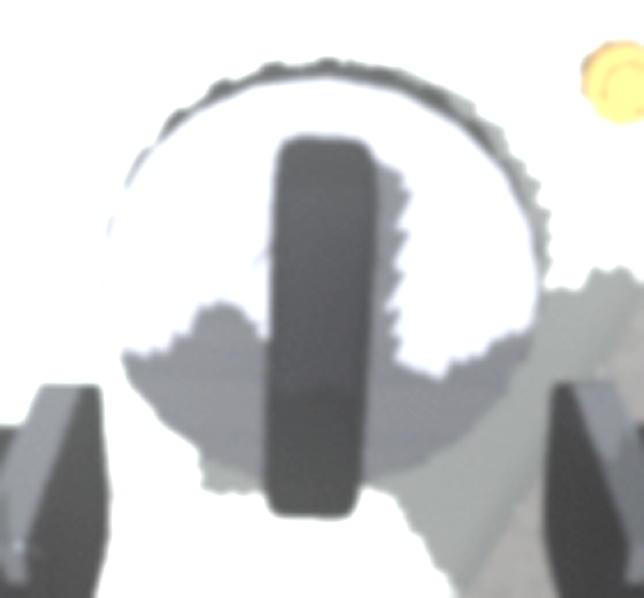

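```bash
python3 - <<'E'
from h import *
s,w=pickle.load(open("w3.pkl","rb"))
f=lambda l:(np.array(l)+.5)/4.6-.5+[185,150]
R=Ro.from_euler("xyz",s["tcp_rot"],degrees=True)
for z in(185.5,187.5):
    a=wbp(w,s,f([[312,518],[273,230],[376,230],[267,460],[361,460]]),z)
    print(np.round(R.inv().apply(a-s["tool_pos"]),1))
    d=(a[1:3].mean(0)-a[3:].mean(0));d/=np.linalg.norm(d)
    print("c",a[0]+26*d,"yaw",np.degrees(np.arctan2(d[1],d[0])),"w",np.linalg.norm(a[1]-a[2]))
E
```

```text
[[-26.6  -1.7  25.1]
 [ 17.4  -6.6  25.1]
 [ 17.4   6.8  25.1]
 [-17.   -8.   25.1]
 [-16.9   5.2  25.1]]
c [521.61062025 -24.87011951 185.5       ] yaw 20.315001361408605 w 13.445222226927049
[[-25.3  -1.7  23.1]
 [ 18.1  -6.5  23.1]
 [ 18.1   6.8  23.1]
 [-15.8  -7.9  23.1]
 [-15.8   5.1  23.1]]
c [522.76920943 -24.40795848 187.5       ] yaw 20.315001361408605 w 13.285016271236207
```

Request:
{"name": "play_rows", "arguments": {"motion": [[[0,0,1.2,0,0,1.5],[0,0,2.4,0,0,2.5],[0,0,3.4,0,0,2.5],[0,0,4.0,0,0,2.5],[0,0,4.3,0,0,2.5]]]}}

```text
time: 12.6
tool_pos: [521.1, -25.0, 165.1]
tcp_rot: [-179.9, 0.1, 20.3]
ft_force: [-0.3, 0.0, 0.5]
finger_gap: 51.5
grip_force: 0.0
```

Request:
{"name": "play_rows", "arguments": {"motion": [[[0,0,0,0,0,0],[0,0,0,0,0,0],[0,0,0,0,0,0]]]}}

```text
time: 12.9
tool_pos: [522.3, -25.2, 167.5]
tcp_rot: [180.0, -0.1, 20.3]
ft_force: [-0.3, -0.2, -0.6]
finger_gap: 51.5
grip_force: 0.0
```

Request:
{"name": "play_rows", "arguments": {"motion": [[[0,0,0,0,0,0],[0,0,0,0,0,0],[0,0,0,0,0,0],[0,0,0,0,0,0],[0,0,0,0,0,0]]], "jaw": 0, "squeeze": 50}}

```text
time: 13.4
tool_pos: [522.0, -24.8, 167.2]
tcp_rot: [-180.0, -0.0, 20.3]
ft_force: [-2.1, 4.0, 4.1]
finger_gap: 12.7
grip_force: 53.2
```

```bash
python3 q.py
```

```text
13.4 [522.   -24.83 167.18] [-1.7998e+02 -3.0000e-02  2.0340e+01] [-2.07  3.96  4.08] [ 0.49  0.35 -0.1 ] 12.7 53.21 q6 61.3
```

Request:
{"name": "play_rows", "arguments": {"motion": [[[-0.01,-0.05,0.1,0,0,0],[-0.01,-0.05,0.2,0,0,0],[-0.01,-0.05,0.3,0,0,0],[-0.01,-0.05,0.4,0,0,0],[-0.01,-0.05,0.4,0,0,0]]]}}

```text
time: 13.9
tool_pos: [522.4, -24.8, 164.3]
tcp_rot: [179.9, -0.1, 20.3]
ft_force: [-3.5, 1.8, 9.6]
finger_gap: 13.0
grip_force: 54.2
```

```bash
python3 q.py
```

```text
13.9 [522.35 -24.76 164.29] [ 1.7994e+02 -1.0000e-01  2.0340e+01] [-3.53  1.81  9.64] [ 0.34  0.6  -0.01] 12.98 54.22 q6 61.3
```

Request:
{"name": "play_rows", "arguments": {"motion": [[[-0.02,-0.01,0.08,0,0,0],[-0.04,-0.02,0.15,0,0,0],[-0.04,-0.02,0.15,0,0,0],[-0.04,-0.02,0.15,0,0,0]]]}}

```text
time: 14.3
tool_pos: [522.4, -24.8, 163.4]
tcp_rot: [179.9, -0.2, 20.3]
ft_force: [-2.5, 2.4, 12.2]
finger_gap: 13.0
grip_force: 54.5
```

```bash
python3 q.py
```

```text
14.3 [522.38 -24.78 163.44] [ 1.7991e+02 -1.6000e-01  2.0340e+01] [-2.54  2.41 12.18] [0.31 0.61 0.01] 13.05 54.52 q6 61.3
```

Request:
{"name": "play_rows", "arguments": {"motion": [[[-0.02,-0.01,0.1,0,0,0],[-0.03,-0.02,0.18,0,0,0],[-0.03,-0.02,0.18,0,0,0],[-0.03,-0.02,0.18,0,0,0]]]}}

```text
time: 14.7
tool_pos: [522.4, -24.8, 162.2]
tcp_rot: [179.9, -0.2, 20.3]
ft_force: [-2.8, 2.3, 15.3]
finger_gap: 12.9
grip_force: 54.9
```

```bash
python3 q.py
```

```text
14.7 [522.39 -24.79 162.19] [179.88  -0.21  20.34] [-2.84  2.32 15.35] [0.29 0.63 0.01] 12.95 54.89 q6 61.3
```

Request:
{"name": "play_rows", "arguments": {"motion": [[[0,0,0.03,0,0,-1],[0,0,0.04,0,0,-2],[0,0,0.04,0,0,-3],[0,0,0.04,0,0,-4],[0,0,0.04,0,0,-5]]]}}

```text
time: 15.2
tool_pos: [522.8, -24.9, 162.1]
tcp_rot: [179.8, -0.2, 25.4]
ft_force: [-1.9, 1.3, 15.9]
finger_gap: 13.1
grip_force: 54.9
```

```bash
python3 q.py
```

```text
15.2 [522.77 -24.94 162.06] [179.82  -0.24  25.38] [-1.89  1.33 15.9 ] [ 0.18  0.41 -0.02] 13.06 54.87 q6 56.3
```

Request:
{"name": "play_rows", "arguments": {"motion": [[[0,0,0,0,0,-2],[0,0,0,0,0,-5],[0,0,0,0,0,-8],[0,0,0,0,0,-11],[0,0,0,0,0,-14]]]}}

```text
time: 15.7
tool_pos: [523.2, -25.1, 162.3]
tcp_rot: [179.7, -0.2, 39.5]
ft_force: [-0.9, 0.5, 16.1]
finger_gap: 12.6
grip_force: 54.8
```

```bash
python3 q.py
```

```text
15.7 [523.19 -25.13 162.28] [179.72  -0.22  39.46] [-0.93  0.55 16.07] [ 0.05  0.09 -0.04] 12.62 54.81 q6 42.2
```

Request:
{"name": "play_rows", "arguments": {"motion": [[[0,0,0,0,0,-2],[0,0,0,0,0,-5],[0,0,0,0,0,-8],[0,0,0,0,0,-11],[0,0,0,0,0,-14]]]}}

```text
time: 16.2
tool_pos: [523.3, -25.2, 162.3]
tcp_rot: [179.7, -0.2, 53.5]
ft_force: [0.9, 0.3, 15.9]
finger_gap: 13.1
grip_force: 54.8
```

```bash
python3 q.py
```

```text
16.2 [523.31 -25.16 162.33] [ 1.7966e+02 -1.5000e-01  5.3450e+01] [ 0.89  0.27 15.95] [0.09 0.06 0.  ] 13.05 54.8 q6 28.2
```

Now feel for the end (about 66).

Request:
{"name": "play_rows", "arguments": {"motion": [[[0,0,0,0,0,-2],[0,0,0,0,0,-4],[0,0,0,0,0,-6],[0,0,0,0,0,-8],[0,0,0,0,0,-9]]]}}

```text
time: 16.7
tool_pos: [523.3, -25.2, 162.4]
tcp_rot: [179.6, -0.1, 62.4]
ft_force: [-0.9, 0.1, 15.2]
finger_gap: 12.8
grip_force: 54.8
```

```bash
python3 q.py
```

```text
16.7 [523.35 -25.18 162.36] [ 1.7963e+02 -1.0000e-01  6.2410e+01] [-0.9   0.12 15.16] [ 0.06  0.09 -0.01] 12.75 54.8 q6 19.3
```

Request:
{"name": "play_rows", "arguments": {"motion": [[[0,0,0,0,0,-1],[0,0,0,0,0,-2],[0,0,0,0,0,-2.5],[0,0,0,0,0,-2.5]]]}}

```text
time: 17.1
tool_pos: [523.3, -25.1, 162.3]
tcp_rot: [179.6, -0.1, 64.9]
ft_force: [-1.0, 1.2, 15.5]
finger_gap: 12.9
grip_force: 54.8
```

```bash
python3 q.py
```

```text
17.1 [523.27 -25.12 162.31] [ 1.7964e+02 -8.0000e-02  6.4850e+01] [-0.97  1.21 15.49] [ 0.17  0.06 -0.01] 12.93 54.78 q6 16.8
```

Request:
{"name": "play_rows", "arguments": {"motion": [[[0,0,0,0,0,-0.7],[0,0,0,0,0,-1.4],[0,0,0,0,0,-2],[0,0,0,0,0,-2]]]}}

```text
time: 17.5
tool_pos: [523.0, -25.0, 162.3]
tcp_rot: [179.7, -0.1, 66.8]
ft_force: [-1.1, 1.2, 16.8]
finger_gap: 13.1
grip_force: 54.9
```

```bash
python3 q.py
```

```text
17.5 [522.99 -25.03 162.26] [ 1.7968e+02 -7.0000e-02  6.6850e+01] [-1.11  1.17 16.81] [ 0.2   0.29 -0.18] 13.05 54.92 q6 14.8
```

Request:
{"name": "play_rows", "arguments": {"motion": [[[0,0,-0.2,0,0,0],[0,0,-0.4,0,0,0],[0,0,-0.6,0,0,0],[0,0,-0.8,0,0,0],[0,0,-1.0,0,0,0]]]}}

```text
time: 18.0
tool_pos: [521.6, -24.8, 169.6]
tcp_rot: [179.9, -0.0, 66.8]
ft_force: [3.5, 0.8, 0.0]
finger_gap: 13.0
grip_force: 52.7
```

```bash
python3 q.py
```

```text
18.0 [521.56 -24.79 169.64] [ 1.7989e+02 -2.0000e-02  6.6830e+01] [3.47 0.76 0.02] [ 0.11 -0.56 -0.01] 13.03 52.69 q6 14.8
```

Request:
{"name": "play_rows", "arguments": {"motion": [[[0.02,0.04,-0.2,0,0,0],[0.02,0.04,-0.4,0,0,0],[0.02,0.04,-0.6,0,0,0],[0.02,0.04,-0.8,0,0,0],[0.02,0.04,-0.8,0,0,0]]]}}

```text
time: 18.5
tool_pos: [521.1, -24.6, 177.1]
tcp_rot: [-180.0, 0.0, 66.8]
ft_force: [0.2, -0.0, -1.0]
finger_gap: 13.0
grip_force: 52.5
```

```bash
python3 q.py
```

```text
18.5 [521.13 -24.61 177.15] [-1.7998e+02  2.0000e-02  6.6830e+01] [ 0.18 -0.   -0.97] [0.   0.01 0.02] 12.97 52.45 q6 14.8
```

Request:
{"name": "play_rows", "arguments": {"motion": [[[0,0,-1,0,0,0],[0,0,-2.5,0,0,0],[0,0,-4,0,0,0],[0,0,-5.5,0,0,0],[0,0,-6.3,0,0,0]]]}}

```text
time: 19.0
tool_pos: [522.3, -24.7, 243.1]
tcp_rot: [179.8, -0.1, 66.8]
ft_force: [-0.6, -0.4, -1.3]
finger_gap: 12.8
grip_force: 52.5
```

Request:
{"name": "play_rows", "arguments": {"motion": [[[-1,0.1,0,0,0,0],[-3,0.4,0,0,0,0],[-6,0.8,0,0,0,0],[-9.5,1.2,0,0,0,0],[-13,1.7,0,0,0,0]]]}}

```text
time: 19.5
tool_pos: [484.6, -152.1, 239.3]
tcp_rot: [-179.9, 0.0, 66.9]
ft_force: [0.8, -0.6, -1.4]
finger_gap: 12.7
grip_force: 52.4
```

Request:
{"name": "play_rows", "arguments": {"motion": [[[-3.5,0.4,0,0,0,0],[-7,0.9,0,0,0,0],[-10.5,1.4,0.5,0,0,0],[-13.5,1.7,1.5,0,0,0],[-15.5,2.0,3,0,0,0]]]}}

```text
time: 20.0
tool_pos: [441.9, -303.7, 209.9]
tcp_rot: [180.0, 0.1, 66.7]
ft_force: [0.2, -0.2, -0.5]
finger_gap: 13.0
grip_force: 52.4
```

Request:
{"name": "play_rows", "arguments": {"motion": [[[-0.5,0.05,2,0,0,0],[-0.8,0.1,4,0,0,0],[-0.8,0.1,6,0,0,0],[-0.8,0.1,8,0,0,0],[-0.8,0.1,9,0,0,0]]]}}

```text
time: 20.5
tool_pos: [439.1, -308.2, 117.3]
tcp_rot: [-179.8, -0.1, 66.8]
ft_force: [0.3, -0.4, -1.1]
finger_gap: 12.6
grip_force: 52.4
```

```bash
python3 q.py; python3 - <<'E'
from h import *
from bench import sensors, optics
s=sensors.sense();w=optics.snapshot("wrist");pickle.dump((s,w),open("w4.pkl","wb"))
cv2.imwrite("pics/w4.png",cv2.resize(w["pixels"][:,:,::-1],(768,576),interpolation=cv2.INTER_CUBIC))
E
```

```text
20.5 [ 439.09 -308.25  117.26] [-1.7977e+02 -6.0000e-02  6.6810e+01] [ 0.32 -0.38 -1.05] [ 0.01 -0.01 -0.04] 12.55 52.43 q6 -17.3
```

View pics/w4.png

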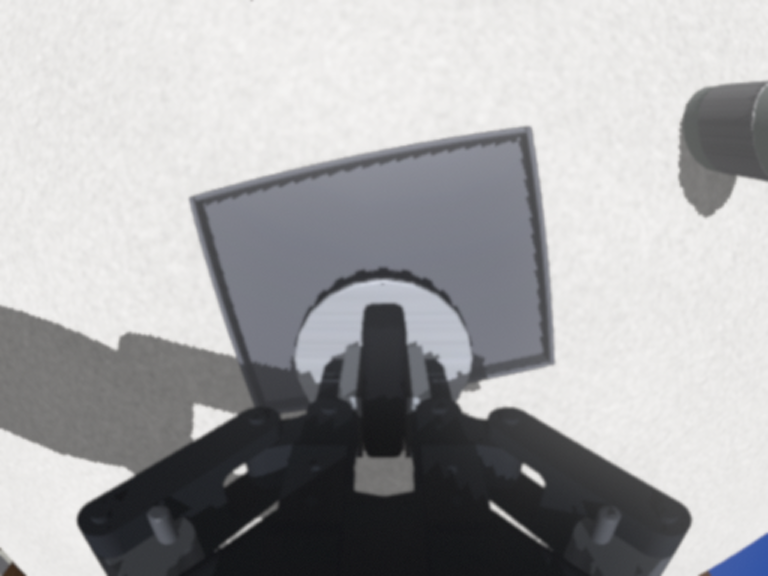

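```bash
python3 - <<'E'
from h import *
s,w=pickle.load(open("w4.pkl","rb"))
f=lambda l:(np.array(l)+.5)/1.5-.5
a=wbp(w,s,f([[193,200],[530,128],[552,362]]),18);print(a,(a[0]+a[2])/2)
E
python3 q.py
```

```text
[[ 357.58006559 -218.14755946   18.        ]
 [ 548.53606693 -257.24884808   18.        ]
 [ 517.64979115 -399.47511187   18.        ]] [ 437.61492837 -308.81133567   18.        ]
20.55 [ 438.81 -307.83  116.34] [-1.7971e+02 -8.0000e-02  6.6820e+01] [-0.7   0.97 -3.25] [-0.02  0.03 -0.04] 12.67 52.43 q6 -17.3
```

Request:
{"name": "play_rows", "arguments": {"motion": [[[0,0,1.5,0,0,0],[0,0,3.5,0,0,0],[0,0,5.5,0,0,0],[0,0,7,0,0,0],[0,0,7.8,0,0,0]]]}}

```text
time: 21.05
tool_pos: [440.4, -308.4, 40.7]
tcp_rot: [-179.9, -0.0, 66.8]
ft_force: [-1.3, -0.3, -1.2]
finger_gap: 12.9
grip_force: 52.5
```

Request:
{"name": "play_rows", "arguments": {"motion": [[[0,0,0,0,0,0],[0,0,0,0,0,0],[0,0,0,0,0,0],[0,0,0,0,0,0],[0,0,0,0,0,0]]]}}

```text
time: 21.55
tool_pos: [441.4, -309.2, 42.8]
tcp_rot: [179.9, 0.0, 66.8]
ft_force: [-0.1, 0.2, -1.6]
finger_gap: 12.9
grip_force: 52.5
```

```bash
python3 q.py
```

```text
21.55 [ 441.36 -309.18   42.81] [1.7993e+02 2.0000e-02 6.6840e+01] [-0.06  0.2  -1.62] [-0.02 -0.05 -0.05] 12.94 52.46 q6 -17.3
```

Request:
{"name": "play_rows", "arguments": {"motion": [[[0,0,0.2,0,0,0],[0,0,0.4,0,0,0],[0,0,0.55,0,0,0],[0,0,0.7,0,0,0],[0,0,0.7,0,0,0]]]}}

```text
time: 22.05
tool_pos: [440.7, -308.7, 34.7]
tcp_rot: [-180.0, -0.0, 66.8]
ft_force: [-1.1, 0.2, -1.9]
finger_gap: 13.1
grip_force: 52.5
```

```bash
python3 q.py
```

```text
22.05 [ 440.74 -308.68   34.72] [-1.7997e+02 -1.0000e-02  6.6830e+01] [-1.09  0.24 -1.91] [0.   0.03 0.03] 13.06 52.46 q6 -17.3
```

Request:
{"name": "play_rows", "arguments": {"motion": [[[0,0,0.05,0,0,0],[0,0,0.1,0,0,0],[0,0,0.15,0,0,0],[0,0,0.2,0,0,0],[0,0,0.2,0,0,0]]]}}

```text
time: 22.55
tool_pos: [440.9, -308.8, 33.0]
tcp_rot: [-180.0, -0.0, 66.8]
ft_force: [0.2, 0.2, -1.4]
finger_gap: 12.8
grip_force: 52.5
```

```bash
python3 q.py
```

```text
22.55 [ 440.92 -308.82   33.04] [-180.     -0.     66.83] [ 0.24  0.15 -1.42] [-0.04 -0.01 -0.01] 12.84 52.46 q6 -17.3
```

Request:
{"name": "play_rows", "arguments": {"motion": [[[0,0,0.05,0,0,0],[0,0,0.1,0,0,0],[0,0,0.15,0,0,0],[0,0,0.15,0,0,0]]]}}

```text
time: 22.95
tool_pos: [441.0, -308.9, 31.7]
tcp_rot: [180.0, 0.0, 66.8]
ft_force: [-0.1, 1.2, 0.2]
finger_gap: 13.1
grip_force: 52.7
```

```bash
python3 q.py
```

```text
22.95 [ 441.01 -308.89   31.71] [179.99   0.    66.84] [-0.07  1.16  0.21] [ 0.02  0.08 -0.  ] 13.15 52.7 q6 -17.3
```

Contact begun (Fz from −1.5 to +0.2). A touch lower, then release.

Request:
{"name": "play_rows", "arguments": {"motion": [[[0,0,0.05,0,0,0],[0,0,0.05,0,0,0],[0,0,0.05,0,0,0]]]}}

```text
time: 23.25
tool_pos: [441.0, -308.9, 31.2]
tcp_rot: [180.0, 0.0, 66.8]
ft_force: [-0.3, -0.0, 1.7]
finger_gap: 13.0
grip_force: 52.8
```

Request:
{"name": "play_rows", "arguments": {"motion": [[[0,0,0,0,0,0],[0,0,0,0,0,0],[0,0,0,0,0,0],[0,0,0,0,0,0],[0,0,0,0,0,0]]], "jaw": 0.6}}

```text
time: 23.75
tool_pos: [440.9, -308.8, 31.1]
tcp_rot: [-180.0, 0.0, 66.8]
ft_force: [0.3, 0.5, 0.2]
finger_gap: 51.3
grip_force: 0.0
```

Request:
{"name": "play_rows", "arguments": {"motion": [[[0,0,-1,0,0,0],[0,0,-3,0,0,0],[0,0,-6,0,0,0],[0,0,-9,0,0,0],[0,0,-12,0,0,0]]]}}

```text
time: 24.25
tool_pos: [440.9, -308.8, 153.1]
tcp_rot: [180.0, 0.0, 66.8]
ft_force: [0.2, 0.4, 0.1]
finger_gap: 51.2
grip_force: 0.0
```

Request:
{"name": "play_rows", "arguments": {"motion": [[[0,0,-2,0,0,0],[0,0,-3,0,0,0],[0,0,-3,0,0,0],[0,0,-3,0,0,0],[0,0,-3,0,0,0]]]}}

```text
time: 24.75
tool_pos: [440.2, -308.2, 179.3]
tcp_rot: [-179.8, -0.0, 66.8]
ft_force: [0.8, 0.2, -1.0]
finger_gap: 51.2
grip_force: 0.0
```

```bash
python3 q.py; python3 - <<'E'
from bench import optics
import cv2
w=optics.snapshot("wrist")["pixels"];t=optics.snapshot("scene")["pixels"]
import numpy as np
cv2.imwrite("pics/f.png",cv2.resize(np.hstack([w,t])[:,:,::-1],(800,300),interpolation=cv2.INTER_AREA))
E
```

```text
24.75 [ 440.19 -308.19  179.35] [-1.7985e+02 -5.0000e-02  6.6830e+01] [ 0.79  0.23 -0.99] [ 0.03  0.01 -0.01] 51.19 0.0 q6 -17.3
```

View pics/f.png

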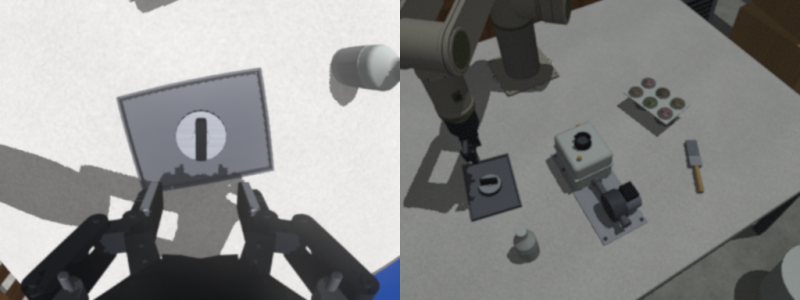

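The cap stands upright in the middle of the tray (about 200,135 in the left view). The neck is open, and the rack, bottle and brush have not moved.

```bash
python3 -c "
from bench import job;print(job.hand_in())"
```

```text
the job is handed in; nothing more can be done
None
```

The header tank is open and the job is handed in: the cap was vented at the first stop for about two seconds, released and lifted off, and now stands upright in the middle of the grey tray, with the rack, bottle and brush left where they were.

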